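# Clamp a folded bracket with a guarded lever

## Robot

A 6-joint arm with a two-finger parallel gripper is mounted at the origin on the work surface. World frame = base frame: x ahead of the robot, y to its left, z up, the work surface at z = 0. Lengths are in m, angles in rad, forces in N, time in s.
With the tool pointing down it reaches from about 0.35 to 0.975 m from the base axis. Payload 4.9 kg.
Tool frame: the origin (TCP) lies at the very end of the fingers, on their centre line; the grasp point (between the pads) lies 19 mm behind it; z points along the fingers, y is the line along which they close (so a half turn about z gives the same grasp; the last joint's range is limited). The gripper opens to 85 mm and grips with 20 to 120 N. Pads are 22 mm wide; open, the fingers measure 114 mm over their backs; the gripper's body (76 mm by 85 mm) begins 54 mm behind the grasp point. The pads swing forward as they close: fully open they stand 13 mm farther back than shut.
Start: joints at [1.093, 0.053, 1.613, -0, 1.476, -0.119], TCP at [0.219, 0.585, 0.231] pointing down, gripper open.
Joint ranges: [-3.01, 3.01], [-1.01, 2.22], [0.06, 2.58], [-1.02, 4.17], [0.09, 2.62], [-3.14, 3.14]. Speed limits (rad/s): [2.57, 2.57, 3.14, 3.14, 3.14, 3.14].

## Interface

Orientations are given as a rotation vector (axis times angle).
In Python, from workcell import get_obs, optics, workorder, models gives the robot as it stands. The module is installed in compiled form; this text tells all that it offers.
- The arm moves only by the tool apply_moves, never from a script. Its arguments are lists of equal length, an entry for each row: "offset": the shift along the world's x, y, z in mm, a list of three; "spin": the turn about the world's z in rad. In form: {"offset": [[tx, ty, tz], ...], "spin": [spin, ...]}. A call has exactly 5 rows; each row shifts and turns the commanded pose from where the row before left it; what a row does not reach is not made up. A row lasts 1/12 s, in which the tool goes at most 41.7 mm and 7.16 degrees, less where a joint would pass 70% of its speed; a pose out of reach is approached as far as the arm can. A call is refused whole if a number of a shift passes 41.7 or a number of a turn 0.125, either way. A call with a gripper value outside its range is refused whole. "grip" is the closure, from 0 (fully open) to 1 (shut), set as the call begins (left out, the last holds). The fingers move at their own pace and stop on an object; the grip force is fixed at half the most. Time passes only in rows, so rows that do not move let the fingers close, or fill a call up. It gives the time, the measured TCP pose, the force, the opening and the grip force at its end, in the units of the state.
- get_obs(): the state, without advancing time (a new reading comes with each control period).
- optics.camera(name): name is "scene" or "top" or "wrist"; returns a dict with "frame" (480x640x3 uint8, blue, green, red), "fx", "fy", "cx", "cy" (pixels), "R" (3x3) and "t" (3): a world point X has camera coordinates R X + t. Camera axes: x right, y down, z forward; pixel columns grow to the right and rows downward; lengths in m; the calibration is good to about 2 mm. A picture is of the moment at which its call begins. There is no depth.
- workorder.job_done(): hands the job in; it is judged then, once.
Trained networks look in a picture, given as the dict that the camera call returned (one of the last four; its "shot" number tells which), for a name from the list of things; names that differ only in an ending like _2 or _b are one class to them, and where a whole thing is asked for, a point or a joint stands for the part that bears it (a point fixed in the world has none). Each returns a list of dicts, best first, with "score" (0 to 1); they miss things now and then, are a little off and sometimes report something else, mostly with a low value. They report only what shows in the picture. A call takes as long as a camera call. They do not tell look-alikes from the thing itself.
- models.spot_in(picture, name): "box" ([left, top, right, bottom] in pixels, round what is visible of it).
- models.mark_of(picture, name): "position" ([column, row] in pixels: a listed point, or the origin of a listed thing).
The state is a dict: "clock": time; "joint_pos": joint angles; "joint_vel": joint speeds; "joint_torque": joint torques, N m; "eef_pos": TCP position; "eef_rot": TCP orientation; "wrist_force": force on the tool from outside, world axes, zero at the start; "ft_torque": the same for the moment, N m; "finger_gap": opening from 0.0 (shut) to 1.0 (fully open); "gripper_force": force on a finger pad.
Only numpy, scipy, OpenCV 4.12 (cv2) and the standard library are available. Lean on these libraries where they do the work, as an engineer would, in place of code of your own. Each camera call takes 0.05 s, during which the arm holds its last target. There are 200 camera calls.

## Task

At the clamping station, push the folded steel bracket along its channel with the fingertips until its front edge is up against the end stop. Then reach down through the window of the guard and press the lever's pad fully down so that the clamp closes on the bracket, without touching the guard, and come out clear. Nothing is to be picked up: the bracket stays flat on the bed, and the other things on the bench are left where they are.

Things in the scene. Friction and masses are not known exactly. Their poses are not given: they have to be found in the camera images.
- station: Fixed clamping station: dark steel bed 280 x 380 mm, top at z = 8 mm. Origin on the bench; x is the direction in which the bracket is pushed (away from the robot), y left, z up. Bed spans x -130 to 150, y -190 to 190. Right half: channel along x, centre line y = -120, 64 wide, between rails 14 wide (x -75 to 115, top z = 18). Left half: guarded lever.
- bracket: Loose folded steel angle, 260 g, flat in the channel, 2 mm play each side: base 100 (x) x 60 x 4 mm; at its rear (-x) end an upright flange 60 wide, 4 thick, 40 high. Origin under the base's centre: flange's rear face at x = -50, front edge at +50; axes as the station's. Starts 30 to 70 mm short of the stop; at the stop its origin is at station x = 60, z = 8. A few N slide it.
- stop (a point): Middle of the end stop's face, in the channel: station (110, -120, 18) mm. The steel stop is 92 mm wide, its top 30 mm above the bench.
- guard: Fixed aluminium guard cage over the lever, with the station's origin and axes. Outside x -80 to 150, y 15 to 185 mm. Flat top plate 4 mm thick, top face at z = 115 mm, with one rectangular window, 84 (x) by 96 mm (y). Sides closed by wires. It must not be touched.
- window (a point): Centre of the guard's window, in the plane of the top face (115 mm above the bench).
- pad (a point): Centre of the top of the lever's square steel pad, 46 x 46 mm, below the window's centre. The lever is hinged 110 mm further along the station's +x; pressed, the pad sinks 22 mm, from 93 to 71 mm above the bench, 44 mm below the guard's top face. About 6 N moves it.
- lever (a joint): Lever angle, rad: 0 raised, 0.2 fully down on its stop; starts between 0 and 0.04. Stiff hinge, it stays where it is left.
- foot (a joint): Travel of the clamp foot (rubber disc 22 mm wide), m, driven by the lever: 0 raised, 12 mm above the bracket's base; 0.012 down on it. It hangs over the channel at station (85, -120) mm from a blue arm (x 63 to 107, y -149 to -39, top z = 65). Lowered too early it would be in the bracket's way.
- collar: Steel collar, 32 mm wide, 18 high, standing loose on the bed between channel and guard, near the robot's edge. Bystander, to be left alone; origin at the centre of its underside.
- ink: Black bottle, 48 mm wide, 95 high, close beside the guard, left of the bed. Bystander, to be left alone; origin at the centre of its underside.
- rolled: Rolled steel ring, 120 mm wide, 45 high, further left of the station. Bystander, to be left alone; origin at the centre of its underside.
- driver: Screwdriver lying right of the bed. Bystander, to be left alone; origin at the centre of its underside.
- mallet: Hammer lying further right. Bystander, to be left alone; origin at the centre of its underside.
- tube: Short grey box section, 90 x 50 x 50 mm, left of the station, nearer the robot. Bystander, to be left alone; origin at the centre of its underside.
Not all that is in view belongs to the job. What is shaped like the bracket but green is not meant.

How it is judged:
On the way, in this order (a step that is already met when the one before it is completed fails the run):
1. the bracket is up against the end stop (x of bracket in the frame of station above 0.057 m), for 0.2 s.
2. the lever is pressed fully down (value of joint lever above 0.18 rad), for 0.2 s.
At the end, for the whole second after the job is handed in: The bracket lies flat in the channel, at rest, within 3 mm of the end stop; the lever is down (above 0.18 of 0.2 rad) and the clamp foot is down on the bracket (above 10.2 of 12 mm) (x of bracket in the frame of station above 0.057 m and value of joint lever above 0.18 rad and value of joint foot above 0.0102 m and z of bracket in the frame of station below 0.011 m and angle between bracket's own z axis and vertical below 0.05 rad and linear speed of bracket below 0.02 m/s); the robot touches nothing.
It fails at once if the robot touches the guard (contact force between any of the fingers, the arm and guard above 0.3 N).
It fails at once if the bracket is lifted or tipped off the bed (z of bracket in the frame of station above 0.016 m or angle between bracket's own z axis and vertical above 0.15 rad).
It fails at once if another thing on the bench is displaced by more than 30 mm (distance of any of collar, ink, rolled, driver, mallet, tube from where it was at the start of the episode above 0.03 m).
It also fails if it takes over 54 s, if anything falls off the work surface, if the arm or the gripper's body presses on something with over 40 N, if the wrist force passes 120 N, or if a joint passes its speed limit or range.

## Working session

There is one attempt and no reset: what is moved stays moved. The work goes in short steps, Python scripts to look and compute and a tool call to move; the robot and the scene stay as the last step left them, time stands still between calls to the robot, and variables do not carry over. Pictures are saved under pics/ and viewed, at most 10 in all, crops included, and the job is handed in when it is done.

Besides the shell and the picture viewer there is one more tool, called after "Emit:" by a JSON object that holds its "name" and its "arguments", one argument or row to a line. apply_moves: Moves the arm, as the interface text tells. Its arguments: {"type":"object","properties":{"offset":{"type":"array","items":{"type":"array","items":{"type":"number"}}},"spin":{"type":"array","items":{"type":"number"}},"grip":{"type":"number"}},"required":["offset","spin"]}

```bash
mkdir -p pics; cat > h.py <<'E'
import numpy as np, cv2
from workcell import get_obs, optics, workorder, models
def proj(c,X):
    p=np.asarray(c["R"])@np.asarray(X,float)+np.asarray(c["t"]).ravel(); return np.array([c["fx"]*p[0]/p[2]+c["cx"],c["fy"]*p[1]/p[2]+c["cy"]])
def ray(c,uv,z):
    R=np.asarray(c["R"]);t=np.asarray(c["t"]).ravel();o=-R.T@t
    d=R.T@np.array([(uv[0]-c["cx"])/c["fx"],(uv[1]-c["cy"])/c["fy"],1]);return o+d*(z-o[2])/d[2]
E
python3 - <<'E'
from h import *
o=get_obs();print(o["clock"],o["eef_pos"],o["eef_rot"],o["wrist_force"])
Z=dict(station=0,bracket=.008,stop=.018,window=.115,pad=.092,guard=0,collar=.008)
for n in("top","scene"):
    c=optics.camera(n);cv2.imwrite(f"pics/{n}0.png",c["frame"]);print(n,c["fx"],-np.asarray(c["R"]).T@np.asarray(c["t"]).ravel())
    for k,z in Z.items():
        for m in models.mark_of(c,k)[:3]: print(k,round(m["score"],2),np.round(m["position"],1),np.round(ray(c,m["position"],z),4))
E
```

```text
0.0 [0.21914681 0.58464802 0.23004178] [-0.5604427  -3.09054926  0.00312348] [-0.50009684  0.52404606 -0.47508236]
top 582.4209780553207 [0.41741354 0.01964158 1.33738179]
station 0.74 [297.7 210.5] [0.593  0.0647 0.    ]
bracket 0.95 [353.  213.9] [ 0.5849 -0.0628  0.008 ]
bracket 0.57 [321.9 312.6] [0.3593 0.0075 0.008 ]
bracket 0.37 [299.6 210.6] [0.5918 0.06   0.008 ]
stop 0.56 [350.1 160.8] [ 0.7066 -0.0554  0.018 ]
window 0.47 [464.6 224.2] [ 0.551  -0.2921  0.115 ]
pad 0.89 [253.8 207.3] [0.5873 0.1562 0.092 ]
guard 0.64 [300.1 213.5] [0.5861 0.0591 0.    ]
guard 0.32 [253.1 206.4] [0.6019 0.168  0.    ]
collar 0.45 [311.4 255.9] [0.4877 0.0322 0.008 ]
scene 521.1738794386484 [ 1.26192966 -0.30251474  0.71724379]
station 0.86 [358.1 288.2] [0.5871 0.0625 0.    ]
bracket 0.78 [293.5 234.6] [0.3795 0.0038 0.008 ]
bracket 0.66 [302.6 303.8] [ 0.5908 -0.0581  0.008 ]
bracket 0.34 [353.7 289.1] [0.5934 0.0493 0.008 ]
stop 0.81 [324.4 340. ] [ 0.6982 -0.0594  0.018 ]
window 0.77 [406.3 229.2] [0.5844 0.163  0.115 ]
pad 0.87 [403.8 242.7] [0.5944 0.1538 0.092 ]
pad 0.63 [239.  322.9] [ 0.6694 -0.1975  0.092 ]
collar 0.58 [326.8 259. ] [0.4876 0.0379 0.008 ]
```

View pics/top0.png

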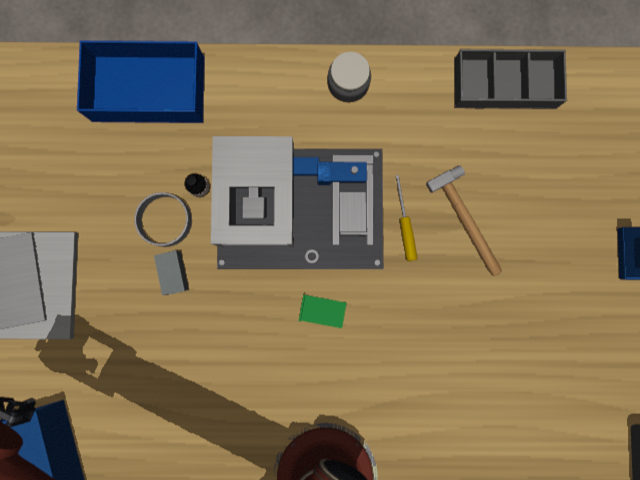

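View pics/scene0.png

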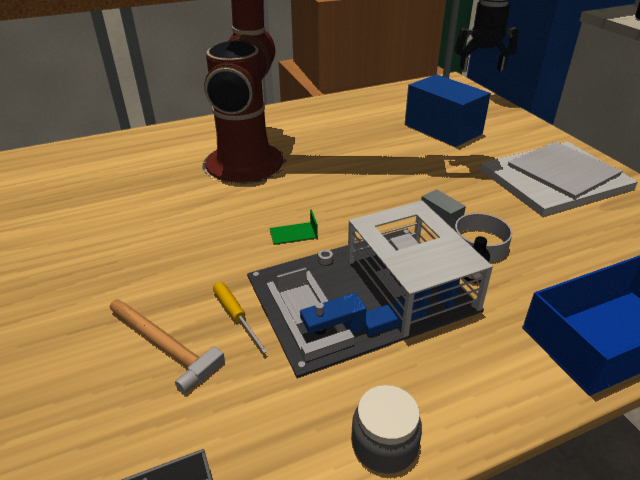

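The bracket candidates are grey (353,214) in the top view, which lies in the channel, and green (322,312), which is on the bench. The grey one is meant. I'll confirm it in a crop that also gives me the edges for the pose.

```bash
python3 - <<'E'
from h import *
im=cv2.imread("pics/top0.png")[130:275,205:395]
cv2.imwrite("pics/crop.png",cv2.resize(im,None,fx=4,fy=4,interpolation=cv2.INTER_CUBIC))
E
```

```text
(no output)
```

View pics/crop.png

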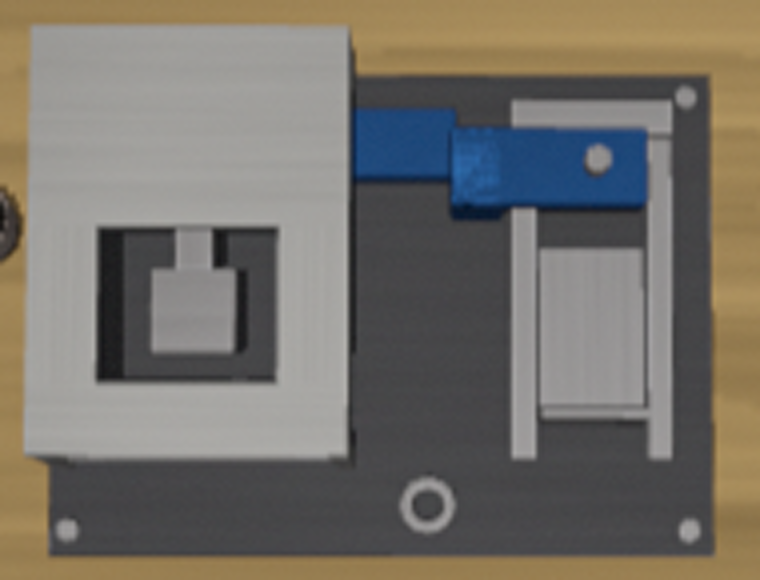

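The crop confirms the grey bracket in the channel: front edge at about row 247, flange at about row 410 (crop pixels). The guard window spans crop columns 97-277 and rows 227-381. Next I fit the station pose.

```bash
cat > fit.py <<'E'
from h import *
from scipy.optimize import least_squares
c=optics.camera("top")
P=lambda x,y:np.array([205+(x+.5)/4-.5,130+(y+.5)/4-.5])
A=[((31,27),(.15,.185,.115)),((349,27),(.15,.015,.115)),((24,456),(-.08,.185,.115)),((349,456),(-.08,.015,.115)),
((709,75),(.15,-.19,.008)),((713,555),(-.13,-.19,.008)),((49,555),(-.13,.19,.008)),
((511,459),(-.075,-.074,.018)),((672,459),(-.075,-.166,.018)),((648,206),(.063,-.149,.065)),((648,130),(.107,-.149,.065))]
def W(p,X): a=p[2];return np.array([p[0]+np.cos(a)*X[0]-np.sin(a)*X[1],p[1]+np.sin(a)*X[0]+np.cos(a)*X[1],X[2]])
f=lambda p:np.concatenate([proj(c,W(p,X))-P(*u) for u,X in A])
s=least_squares(f,[.6,.06,0],x_scale=[.1,.1,.1],loss="soft_l1");p=s.x
print(p);print(np.round(f(p).reshape(-1,2),1).tolist())
inv=lambda X:np.r_[W([0,0,-p[2]],[X[0]-p[0],X[1]-p[1],X[2]])]
for n,u,z in[("win",(187,304),.115),("winTL",(97,227),.115),("winBR",(277,381),.115),("pad",(194,310),.092),("padfar",(194,268),.092),("padnear",(194,353),.092),("front",(592,248),.012),("flangeTopFront",(592,405),.048),("flangeTopRear",(592,418),.048),("collar",(428,505),.026)]:
    X=ray(c,P(*u),z);print(n,np.round(X,4),"st",np.round(inv(X),4))
print("bracket at stop",W(p,(.06,-.12,.008)))
sc=optics.camera("scene");im=sc["frame"].copy()
for X in [x for _,x in A]+[(.11,-.12,.018),(.11,-.12,.03)]: cv2.drawMarker(im,tuple(int(round(v)) for v in proj(sc,W(p,X))),(0,0,255),0,7)
cv2.imwrite("pics/sc1.png",cv2.resize(im[180:390,230:510],None,fx=2.8,fy=2.8))
E
python3 fit.py
```

```text
[0.58776469 0.05890624 0.00567662]
[[-0.1, -0.2], [-0.0, -0.1], [-0.1, -0.1], [-0.5, -0.0], [0.2, -0.1], [0.3, 0.6], [-0.4, 0.5], [0.1, 0.2], [0.3, 0.2], [0.2, -0.3], [0.0, -0.9]]
win [0.5877 0.1589 0.115 ] st [0.0005 0.1    0.115 ]
winTL [0.6285 0.2072 0.115 ] st [0.0416 0.1481 0.115 ]
winBR [0.547  0.1108 0.115 ] st [-0.0404  0.0521  0.115 ]
pad [0.5876 0.1577 0.092 ] st [0.0004 0.0988 0.092 ]
padfar [0.6105 0.158  0.092 ] st [0.0233 0.099  0.092 ]
padnear [0.5643 0.1573 0.092 ] st [-0.0229  0.0985  0.092 ]
front [ 0.636  -0.0616  0.012 ] st [ 0.0476 -0.1208  0.012 ]
flangeTopFront [ 0.5418 -0.0595  0.048 ] st [-0.0466 -0.1182  0.048 ]
flangeTopRear [ 0.5346 -0.0595  0.048 ] st [-0.0539 -0.1181  0.048 ]
collar [0.4868 0.0315 0.026 ] st [-0.1011 -0.0268  0.026 ]
bracket at stop [ 0.64844492 -0.06075123  0.008     ]
```

View pics/sc1.png

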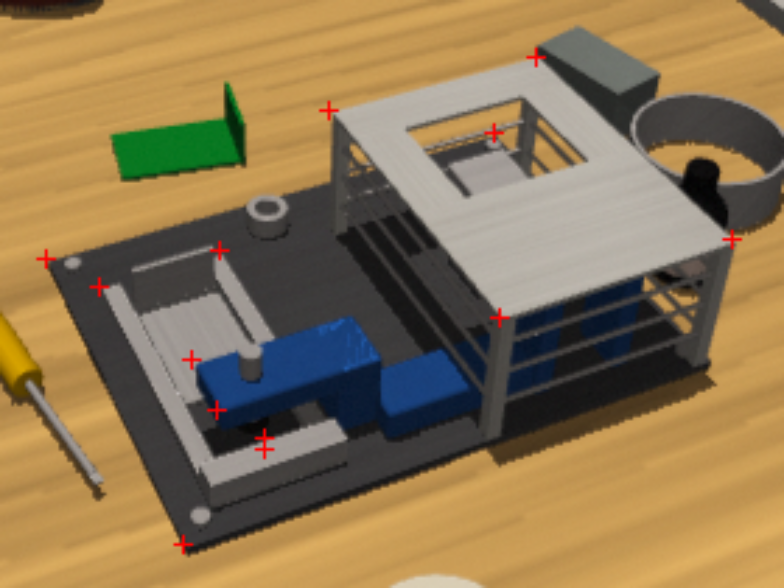

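The pose fits within a pixel. The bracket's rear face is at about x = 0.535 and has roughly 62 mm to go. I'm closing the fingers and moving over behind the bracket, staying high.

Emit:
{"name": "apply_moves", "arguments": {
  "offset": [
    [14,-32,0],
    [14,-32,0],
    [14,-32,0],
    [14,-32,0],
    [14,-32,0]
  ],
  "spin": [0.036,0.036,0.036,0.036,0.036],
  "grip": 1
}}

```text
clock: 1.32
eef_pos: [0.2897, 0.4238, 0.2313]
eef_rot: [0.277, 3.129, 0.0]
wrist_force: [0.2, -0.0, 0.4]
finger_gap: 0.295
gripper_force: 0.0
```

Emit:
{"name": "apply_moves", "arguments": {
  "offset": [
    [14,-32,0],
    [14,-32,0],
    [14,-32,0],
    [14,-32,0],
    [14,-32,0]
  ],
  "spin": [0.036,0.036,0.036,0.036,0.036]
}}

```text
clock: 1.73
eef_pos: [0.3598, 0.2637, 0.2316]
eef_rot: [-0.005, 3.141, 0.001]
wrist_force: [0.8, -0.0, -0.0]
finger_gap: -0.002
gripper_force: 0.0
```

Emit:
{"name": "apply_moves", "arguments": {
  "offset": [
    [14,-32,0],
    [14,-32,0],
    [14,-32,0],
    [14,-32,0],
    [14,-32,0]
  ],
  "spin": [0,0,0,0,0]
}}

```text
clock: 2.15
eef_pos: [0.4299, 0.1035, 0.2317]
eef_rot: [-0.002, 3.14, 0.0]
wrist_force: [0.5, -0.1, -0.3]
finger_gap: 0.0
gripper_force: 0.0
```

Emit:
{"name": "apply_moves", "arguments": {
  "offset": [
    [14,-32,0],
    [14,-32,0],
    [14,-32,0],
    [14,-32,0],
    [14,-32,0]
  ],
  "spin": [0,0,0,0,0]
}}

```text
clock: 2.57
eef_pos: [0.4999, -0.0567, 0.2315]
eef_rot: [-0.001, 3.141, -0.0]
wrist_force: [0.5, 1.2, 1.0]
finger_gap: 0.003
gripper_force: 0.0
```

Emit:
{"name": "apply_moves", "arguments": {
  "offset": [
    [-1,-1,-32],
    [-1,-1,-32],
    [-1,-1,-32],
    [-1,-1,-32],
    [0,0,-32]
  ],
  "spin": [0,0,0,0,0]
}}

```text
clock: 2.98
eef_pos: [0.4954, -0.0591, 0.0701]
eef_rot: [-0.001, 3.141, -0.0]
wrist_force: [0.5, -0.2, 0.0]
finger_gap: 0.003
gripper_force: 0.0
```

Emit:
{"name": "apply_moves", "arguments": {
  "offset": [
    [0,0,-15],
    [0,0,-15],
    [0,0,-12],
    [0,0,-10],
    [0,0,0]
  ],
  "spin": [0,0,0,0,0]
}}

```text
clock: 3.4
eef_pos: [0.4941, -0.0585, 0.0173]
eef_rot: [0.002, -3.138, -0.001]
wrist_force: [-1.4, 0.3, -0.8]
finger_gap: 0.0
gripper_force: 0.0
```

```bash
python3 - <<'E'
from h import *
c=optics.camera("scene");cv2.imwrite("pics/a.png",cv2.resize(c["frame"][150:390,200:500],None,fx=2.5,fy=2.5))
print(get_obs()["eef_pos"],get_obs()["wrist_force"])
E
```

```text
[ 0.49493272 -0.05864593  0.01860757] [-0.1430107  -0.42055163 -0.10573979]
```

View pics/a.png

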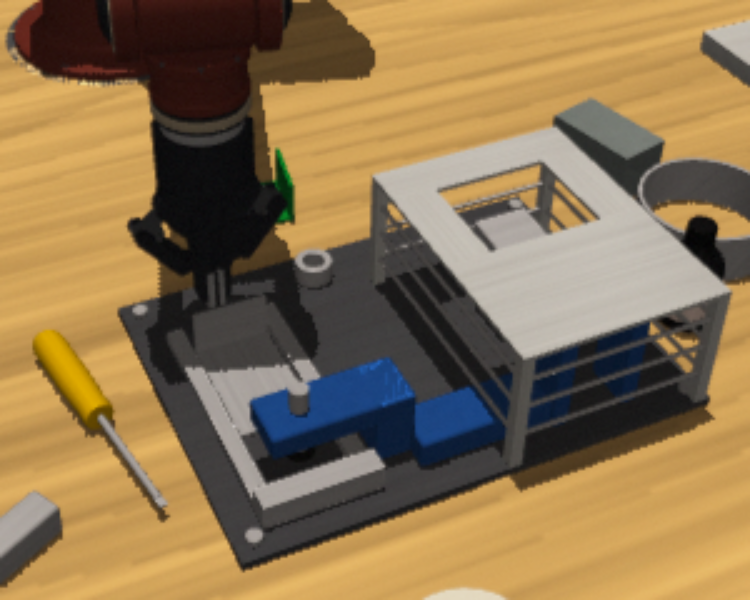

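The fingertips stand behind the flange with no contact. Now the push.

Emit:
{"name": "apply_moves", "arguments": {
  "offset": [
    [8,0,0],
    [6,0,0],
    [5,0,0],
    [5,0,0],
    [6,0,0]
  ],
  "spin": [0,0,0,0,0]
}}

```text
clock: 3.87
eef_pos: [0.5264, -0.0589, 0.0199]
eef_rot: [-0.002, 3.141, -0.0]
wrist_force: [-1.9, 0.1, 2.5]
finger_gap: 0.001
gripper_force: 2.0
```

Emit:
{"name": "apply_moves", "arguments": {
  "offset": [
    [7,0,0],
    [7,0,0],
    [7,0,0],
    [7,0,0],
    [7,0,0]
  ],
  "spin": [0,0,0,0,0]
}}

```text
clock: 4.28
eef_pos: [0.561, -0.0588, 0.0192]
eef_rot: [0.002, -3.141, -0.0]
wrist_force: [-2.7, -0.1, 2.6]
finger_gap: 0.001
gripper_force: 1.5
```

Emit:
{"name": "apply_moves", "arguments": {
  "offset": [
    [4,0,0],
    [3,0,0],
    [3,0,0],
    [2,0,0],
    [2,0,0]
  ],
  "spin": [0,0,0,0,0]
}}

```text
clock: 4.7
eef_pos: [0.5745, -0.0588, 0.0192]
eef_rot: [0.002, -3.141, -0.0]
wrist_force: [-2.5, 0.4, 0.5]
finger_gap: -0.001
gripper_force: 1.2
```

Emit:
{"name": "apply_moves", "arguments": {
  "offset": [
    [2,0,0],
    [2,0,0],
    [2,0,0],
    [2,0,0],
    [1,0,0]
  ],
  "spin": [0,0,0,0,0]
}}

```text
clock: 5.12
eef_pos: [0.5837, -0.0588, 0.0192]
eef_rot: [-0.002, 3.141, 0.0]
wrist_force: [-2.8, 0.1, -0.5]
finger_gap: 0.0
gripper_force: 1.0
```

Emit:
{"name": "apply_moves", "arguments": {
  "offset": [
    [1,0,0],
    [1,0,0],
    [1,0,0],
    [1,0,0],
    [0,0,0]
  ],
  "spin": [0,0,0,0,0]
}}

```text
clock: 5.53
eef_pos: [0.5878, -0.0588, 0.0193]
eef_rot: [-0.002, 3.141, -0.0]
wrist_force: [-0.6, 0.3, -0.5]
finger_gap: 0.003
gripper_force: 0.3
```

Emit:
{"name": "apply_moves", "arguments": {
  "offset": [
    [1,0,0],
    [1,0,0],
    [1,0,0],
    [0,0,0],
    [0,0,0]
  ],
  "spin": [0,0,0,0,0]
}}

```text
clock: 5.95
eef_pos: [0.5892, -0.0588, 0.0193]
eef_rot: [0.002, -3.138, -0.0]
wrist_force: [-6.3, -0.4, 4.6]
finger_gap: 0.001
gripper_force: 3.5
```

Emit:
{"name": "apply_moves", "arguments": {
  "offset": [
    [1,0,0],
    [1,0,0],
    [0,0,0],
    [0,0,0],
    [0,0,0]
  ],
  "spin": [0,0,0,0,0]
}}

```text
clock: 6.37
eef_pos: [0.5892, -0.0588, 0.0193]
eef_rot: [0.003, -3.133, -0.0]
wrist_force: [-14.2, -0.7, 11.4]
finger_gap: 0.002
gripper_force: 7.6
```

The bracket is hard against the stop: x held still at 0.5892 while the force rose to 14 N. I'm backing off, rising and crossing to above the window.

Emit:
{"name": "apply_moves", "arguments": {
  "offset": [
    [-8,0,0],
    [-12,0,0],
    [-10,0,0],
    [0,0,20],
    [0,0,35]
  ],
  "spin": [0,0,0,0,0]
}}

```text
clock: 6.78
eef_pos: [0.5581, -0.0579, 0.0699]
eef_rot: [0.001, -3.133, -0.004]
wrist_force: [0.7, 0.6, -0.4]
finger_gap: -0.002
gripper_force: 0.0
```

Emit:
{"name": "apply_moves", "arguments": {
  "offset": [
    [0,0,35],
    [0,0,35],
    [0,0,35],
    [0,0,20],
    [0,0,0]
  ],
  "spin": [0,0,0,0,0]
}}

```text
clock: 7.2
eef_pos: [0.5659, -0.0596, 0.2067]
eef_rot: [-0.002, 3.129, -0.004]
wrist_force: [0.9, -0.1, 0.5]
finger_gap: -0.001
gripper_force: 0.0
```

Emit:
{"name": "apply_moves", "arguments": {
  "offset": [
    [6,36,0],
    [6,36,0],
    [6,36,0],
    [6,36,0],
    [3,36,0]
  ],
  "spin": [0,0,0,0,0]
}}

```text
clock: 7.62
eef_pos: [0.5893, 0.1228, 0.1983]
eef_rot: [-0.001, 3.142, 0.0]
wrist_force: [0.3, -0.0, 0.7]
finger_gap: 0.001
gripper_force: 0.0
```

Emit:
{"name": "apply_moves", "arguments": {
  "offset": [
    [0,38,0],
    [0,0,0],
    [0,0,0],
    [0,0,0],
    [0,0,0]
  ],
  "spin": [0,0,0,0,0]
}}

```text
clock: 8.03
eef_pos: [0.5893, 0.1581, 0.1988]
eef_rot: [-0.0, -3.141, 0.001]
wrist_force: [-0.8, 1.1, -0.0]
finger_gap: 0.004
gripper_force: 0.0
```

```bash
python3 - <<'E'
from h import *
o=get_obs();print(o["clock"],o["eef_pos"],o["wrist_force"])
S=optics.camera("scene");w=optics.camera("wrist");T=optics.camera("top")
for c,n in((w,"w"),(S,"s")):
  for k,z in(("window",.115),("pad",.092)):
    for m in models.mark_of(c,k)[:2]: print(n,k,round(m["score"],2),np.round(m["position"]),np.round(ray(c,m["position"],z),4))
for m in models.mark_of(T,"bracket")[:1]: print("bracket",m["score"],ray(T,m["position"],.008))
q=w["frame"].copy()
for X in[(.5877,.1589,.115),(.63,.207,.115),(.63,.111,.115),(.546,.111,.115),(.546,.207,.115)]:
  cv2.drawMarker(q,tuple(int(round(v)) for v in proj(w,X)),(0,0,255),0,9)
s=S["frame"][90:390,230:530]
cv2.imwrite("pics/b.png",np.hstack([cv2.resize(q,(460,345)),cv2.resize(s,(340,345))]))
E
```

```text
8.0333 [0.58930479 0.15808592 0.19875996] [-0.80713647  1.09620499 -0.04515593]
w pad 0.76 [315. 239.] [0.5859 0.157  0.092 ]
s window 0.66 [403. 226.] [0.5731 0.1625 0.115 ]
s pad 0.77 [404. 242.] [0.5932 0.155  0.092 ]
bracket 0.78 [ 0.64673453 -0.05905131  0.008     ]
```

View pics/b.png

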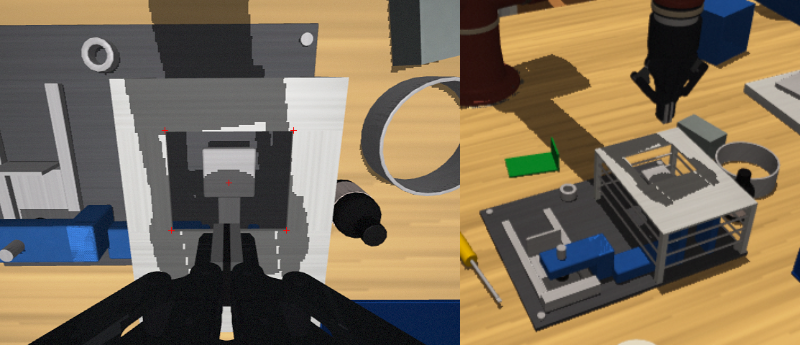

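The wrist view shows the projected window corners on the real ones, (165,130) to (293,130) and (171,230) to (286,230). The pad is central and the tool is over it, so I'm going down.

Emit:
{"name": "apply_moves", "arguments": {
  "offset": [
    [0,0,-18],
    [0,0,-18],
    [0,0,-18],
    [0,0,-18],
    [0,0,-10]
  ],
  "spin": [0,0,0,0,0]
}}

```text
clock: 8.85
eef_pos: [0.5883, 0.1589, 0.1149]
eef_rot: [0.002, -3.139, 0.001]
wrist_force: [-1.0, -0.6, 0.1]
finger_gap: -0.002
gripper_force: 0.0
```

Emit:
{"name": "apply_moves", "arguments": {
  "offset": [
    [0,0,-6],
    [0,0,-5],
    [0,0,-4],
    [0,0,-4],
    [0,0,-4]
  ],
  "spin": [0,0,0,0,0]
}}

```text
clock: 9.27
eef_pos: [0.5902, 0.1593, 0.095]
eef_rot: [-0.002, 3.14, 0.0]
wrist_force: [0.0, 0.2, 1.1]
finger_gap: 0.003
gripper_force: 0.0
```

Emit:
{"name": "apply_moves", "arguments": {
  "offset": [
    [0,0,-3],
    [0,0,-3],
    [0,0,-3],
    [0,0,-3],
    [0,0,-2]
  ],
  "spin": [0,0,0,0,0]
}}

```text
clock: 9.68
eef_pos: [0.5893, 0.1593, 0.0805]
eef_rot: [0.002, -3.141, -0.0]
wrist_force: [-3.7, -0.2, 4.7]
finger_gap: 0.002
gripper_force: 2.5
```

Emit:
{"name": "apply_moves", "arguments": {
  "offset": [
    [0,0,-2],
    [0,0,-2],
    [0,0,-1],
    [0,0,-1],
    [0,0,0]
  ],
  "spin": [0,0,0,0,0]
}}

```text
clock: 10.1
eef_pos: [0.5894, 0.1592, 0.074]
eef_rot: [0.002, -3.141, -0.0]
wrist_force: [-2.5, 0.0, 2.7]
finger_gap: 0.002
gripper_force: 1.5
```

Emit:
{"name": "apply_moves", "arguments": {
  "offset": [
    [0,0,-1],
    [0,0,-1],
    [0,0,-1],
    [0,0,0],
    [0,0,0]
  ],
  "spin": [0,0,0,0,0]
}}

```text
clock: 10.52
eef_pos: [0.5895, 0.1592, 0.0716]
eef_rot: [-0.002, 3.142, 0.0]
wrist_force: [-4.5, 0.1, 5.0]
finger_gap: -0.001
gripper_force: 3.1
```

Emit:
{"name": "apply_moves", "arguments": {
  "offset": [
    [0,0,-1],
    [0,0,-1],
    [0,0,0],
    [0,0,0],
    [0,0,0]
  ],
  "spin": [0,0,0,0,0]
}}

```text
clock: 10.93
eef_pos: [0.5896, 0.1593, 0.0714]
eef_rot: [0.002, -3.141, 0.0]
wrist_force: [-8.9, -1.2, 14.1]
finger_gap: 0.002
gripper_force: 7.5
```

Emit:
{"name": "apply_moves", "arguments": {
  "offset": [
    [0,0,-1],
    [0,0,-1],
    [0,0,0],
    [0,0,0],
    [0,0,0]
  ],
  "spin": [0,0,0,0,0]
}}

```text
clock: 11.35
eef_pos: [0.5897, 0.1593, 0.0712]
eef_rot: [0.002, -3.141, 0.001]
wrist_force: [-14.6, -2.1, 22.4]
finger_gap: -0.002
gripper_force: 12.0
```

The lever is on its stop: z held at 0.071 while the force went from 5 to 22 N. I'm going straight up and out.

Emit:
{"name": "apply_moves", "arguments": {
  "offset": [
    [0,0,5],
    [0,0,10],
    [0,0,20],
    [0,0,25],
    [0,0,25]
  ],
  "spin": [0,0,0,0,0]
}}

```text
clock: 11.77
eef_pos: [0.5892, 0.159, 0.1521]
eef_rot: [0.002, -3.141, 0.0]
wrist_force: [0.8, 0.2, -0.0]
finger_gap: 0.001
gripper_force: 0.0
```

Emit:
{"name": "apply_moves", "arguments": {
  "offset": [
    [0,0,30],
    [-20,0,30],
    [-35,0,0],
    [-35,0,0],
    [-35,0,0]
  ],
  "spin": [0,0,0,0,0]
}}

```text
clock: 12.18
eef_pos: [0.464, 0.159, 0.2129]
eef_rot: [-0.001, 3.139, 0.0]
wrist_force: [-0.1, 0.1, 0.7]
finger_gap: 0.001
gripper_force: 0.0
```

Emit:
{"name": "apply_moves", "arguments": {
  "offset": [
    [-10,0,0],
    [0,0,0],
    [0,0,0],
    [0,0,0],
    [0,0,0]
  ],
  "spin": [0,0,0,0,0]
}}

```text
clock: 12.6
eef_pos: [0.4555, 0.1591, 0.2124]
eef_rot: [-0.001, 3.141, 0.0]
wrist_force: [0.2, -0.4, 0.9]
finger_gap: 0.001
gripper_force: 0.0
```

```bash
python3 - <<'E'
from h import *
o=get_obs();print(o["clock"],o["eef_pos"],o["wrist_force"])
S=optics.camera("scene");T=optics.camera("top")
cv2.imwrite("pics/c.png",np.hstack([cv2.resize(S["frame"][190:390,240:440],(400,400)),cv2.resize(T["frame"][110:280,210:395],(400,400))]))
E
```

```text
12.6 [0.45550829 0.15910161 0.21242161] [ 0.24178078 -0.35982349  0.85962991]
```

View pics/c.png

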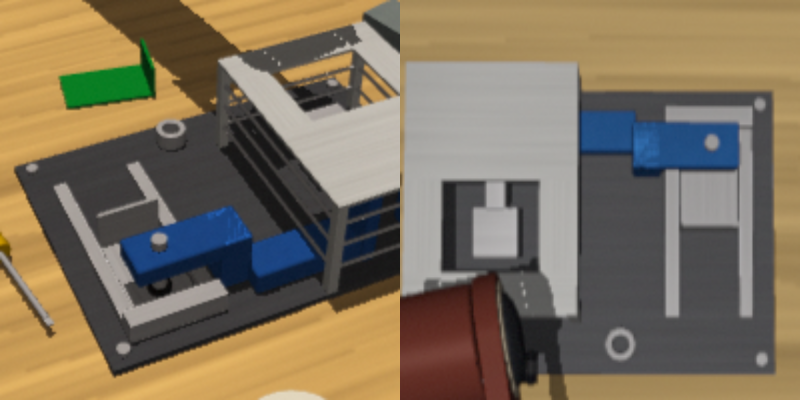

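The final view shows the flange moved about 63 mm (top-view panel row 225), which puts it at the stop. The pad and the clamp foot are down, the collar is where it was, and the robot is clear.

```bash
python3 -c "
from h import *
print(workorder.job_done())"
```

```text
the job is handed in; nothing more can be done
None
```

I pushed the bracket up against the end stop, pressed the lever fully down through the window with no sign of touching the guard, withdrew the arm clear, and handed the job in at about 12.6 s; no verdict was returned.

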